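Open the dial padlock on the colour chest and present it

ROBOT

A 6-joint arm with a two-finger parallel gripper is mounted at the origin on a cart in front of the work surface, level with it; the furniture and walls round the work are solid. World frame = base frame: x ahead of the robot, y to its left, z up, the work surface at z = 0. Lengths are in m, angles in rad, forces in N, time in s.
With the tool pointing down it reaches from about 0.25 to 0.775 m from the base axis. Payload 4 kg.
Tool frame: the origin (TCP) lies midway between the tips of the shut fingers; the grasp point (between the pads) lies 19 mm behind it; z points along the fingers, y is the direction in which the jaws open and shut (so a half turn about z gives the same grasp; the last joint's range is limited). The gripper opens to 94 mm and grips with 3 to 60 N. Pads are 16 mm wide; open, the fingers measure 119 mm over their backs; the gripper's body (75 mm by 177 mm) begins 78 mm behind the grasp point.
Start: joints at [-0.103, 0.087, 1.371, -0, 1.684, -0.103], TCP at [0.55, -0, 0.172] pointing down, gripper open.
Joint ranges: [-3.1, 3.1], [-0.76, 2.03], [0.27, 2.55], [-1.08, 4.22], [0.17, 2.65], [-2.57, 2.57]. Speed limits (rad/s): [2.79, 2.79, 3.14, 3.14, 3.14, 3.14].

INTERFACE

Orientations are given as [roll, pitch, yaw] about the fixed x, y, z axes, in that order (R = Rz(yaw) Ry(pitch) Rx(roll)).
In Python, from bench import robot gives the robot as it stands.
- The arm moves only by the tool drive_tool, never from a script. Its argument "series" is a list that holds one entry, the list of rows, each a list of 7 numbers: the turn, a rotation vector about the tool's x, y, z in rad, then the shift along the tool's x, y, z in cm, then the opening in per cent of the stroke, from 0 (shut) to 100 (fully open). In form: [[[rx, ry, rz, tx, ty, tz, fingers], ...]]. A call has 1 to 20 rows; each row is the pose to reach, as a shift and turn from the pose measured when the call began, along the tool's axes at that moment; what a row does not reach only later rows make up. A row lasts 1/10 s, in which the tool goes at most 50 mm and 8.59 degrees, less where a joint would pass 70% of its speed; a pose out of reach is approached as far as the arm can. A call with a gripper value outside its range is refused whole. The fingers move at their own pace and stop on an object; the grip force is fixed at half the most. Time passes only in rows, so rows that repeat a pose let the fingers close. It gives the time, the measured TCP pose, the force and the opening at its end, in the units of the state.
- robot.get_obs(): the state, without advancing time (a new reading comes with each control period).
- robot.snapshot(name): name is "scene" or "side" or "wrist"; returns a dict with "img" (480x640x3 uint8, blue, green, red), "depth" (480x640 float32, m along the optical axis (not along the pixel's ray), 0 where there is no reading), "vertical_fov" (degrees; the focal length in pixels is half the picture's height over the tangent of half this angle, whatever the lens; pixels are square), "cx", "cy" (the principal point, pixels), "dist_coeffs" ([k1, k2, p1, p2, k3] as OpenCV has them; the pictures are not rectified), "rvec" (rotation vector, rad) and "tvec" (3), from world to camera coordinates, as OpenCV has them. Camera axes: x right, y down, z forward; pixel columns grow to the right and rows downward; lengths in m; the calibration is good to about 2 mm. A picture is of the moment at which its call begins.
- robot.close_job(): hands the job in, once; it reports no verdict.
The state is a dict: "time": time; "joint_positions": joint angles; "qvel": joint speeds; "joint_torque": joint torques, N m; "tool_pos": TCP position; "ee_rot": TCP orientation; "wrist_force": force on the tool from outside, world axes, zero at the start; "wrist_torque": the same for the moment, N m; "width": finger opening in m.
Only numpy, scipy, OpenCV 4.12 (cv2) and the standard library are available. Lean on these libraries where they do the work, as an engineer would, in place of code of your own. Each camera call takes 0.05 s, during which the arm holds its last target.

TASK

Unlock the chest of glaze colours: turn the dial of its padlock, click by click, until the white line on the dial stands at the white mark on the case, on the shackle side, then pull the case back so that the shackle slides fully out. Take the open lock off the staple and hold it up, still open and at rest, at least a hand's length (12 cm) above the chest's top; the program finishes while the gripper is still holding it. Leave the tile on the lid and the things standing round about where they are.

Things in the scene. Friction and masses are not known exactly. Their poses are not given: they have to be found in the camera images.
- colour_chest: Low wooden chest 220 (x) x 200 (y) x 82 mm high, fixed. Origin: centre of its underside; x points from front to back, z up. Its flat top, 82 mm up, is a fixed deck in front (own x -110 to 0 mm) and a lid behind (stays shut here). A steel hasp let in flush runs along x over the middle; only the staple stands up.
- staple_eye (a point): Centre of the staple's eye, 13 mm above the chest's top, at its x -14, y 0 mm. The staple is a fixed upright arch of 6 mm round bar across the chest's y: posts 11 mm to either side of here, opening 16 mm wide and 26 mm high, outer height 32 mm. One leg of the shackle passes through it along x.
- padlock: Loose dial padlock, about 0.35 kg, flat on the deck, dial up, shackle to the chest's back. Origin: centre of the case's underside; x points to the shackle, z up. Dark round case 60 mm across, 26 mm thick; its shoulder ends in a flat front at x = 30 mm, 48 mm wide. Dial plate 47 mm across, top at z = 30 mm. A few mm and degrees of play on the staple. Can be pulled and lifted by knob or case.
- dial_knob (a point): Middle of the knob, on the dial's axis at z = 40 mm of the padlock. Round knurled knob, 29 mm across, from z = 30 to 48 mm.
- dial_arrow (a point): White line on the dial plate, 19 mm from the dial's axis; it also runs over the knob's top.
- dial (a joint): Angle of the dial on the case, rad, counter-clockwise from above. 0 or any full turn (2 pi): white line at the index, the lock can open; elsewhere the shackle is blocked. Turns endlessly both ways with 12 spring clicks, one each 30 degrees (0.524 rad), one exactly at 0. Let go within 12 degrees of a click it snaps to it; about 0.1 N m turns it on.
- shackle (a joint): How far the shackle is out of the case, m: 0 shut, 0.024 fully out (stop). Slides along the padlock's x only, does not swivel; no spring, friction of 3 N keeps it where it is left. With the dial at 0: pull the case along its -x (by up to 50 mm), the bow catches on the staple and the shackle comes out.
- shackle_toe (a point): End of the shackle's short leg, the one through the staple (legs 8 mm round, at padlock y -17 and +17, z 13 mm). Shut: 10 mm inside the case front, inside of the bow at x = 66 mm. Fully out: 14 mm before the case front (x = 44), bow at x = 90 mm. Then push forward till the staple is in the gap between toe and case (staple centre at padlock x = 37 mm) and lift straight up.
- glaze_tile: Bystander: small glazed test tile 34 x 52 x 9 mm lying on the chest's lid.
- beaker: Bystander: clay beaker, 65 mm across, 83 mm high, behind and left of the chest.
- stamp: Bystander: upright stamp with black handle, 31 mm across, 91 mm high, at the front of the table.
- dial_index (a point): White index mark on the case, a small pip just beyond the dial plate between the shackle's legs, at x = 27 mm, y = 0, z = 29 mm of the padlock.

How it is judged:
On the way:
1. the shackle is pulled fully out while the lock still lies at the staple (value of joint shackle above 0.019 m and z of padlock in the frame of colour_chest below 0.115 m), for 0.1 s.
At the end, for the whole second after the job is handed in: The gripper holds the padlock (over 1 N), still (under 3 cm/s), its shackle out by more than 15 mm, its underside at least 10 cm above the chest's top and touching the chest nowhere (value of joint shackle above 0.015 m and z of padlock in the frame of colour_chest above 0.182 m and contact force between the fingers and padlock above 1 N and contact force between padlock and colour_chest below 0.1 N and linear speed of padlock below 0.03 m/s); the arm keeps its last pose, push and grip.
It fails at once if a bystander is pushed more than 3 cm (distance of any of glaze_tile, beaker, stamp from where it was at the start of the episode above 0.03 m).
It also fails if it takes over 48 s, if anything falls off the work surface, if the arm or the gripper's body presses on something with over 40 N, if the wrist force passes 120 N, or if a joint passes its speed limit or range.

## Working session

There is one attempt and no reset: what is moved stays moved. The work goes in short steps, Python scripts to look and compute and a tool call to move; the robot and the scene stay as the last step left them, time stands still between calls to the robot, and variables do not carry over. Pictures are saved under pics/ and viewed, and the job is handed in when it is done.

Besides the shell and the picture viewer there is one more tool, called after "Emit:" as name(argument=value, ...) on one line, values as JSON. drive_tool: Moves the arm, as the interface text tells. Its arguments: {"type":"object","properties":{"series":{"type":"array","items":{"type":"array","items":{"type":"array","items":{"type":"number"}}}}},"required":["series"]}

```bash
mkdir -p pics; ls
cat > h.py <<'E'
import numpy as np, cv2
from bench import robot
def snap(n,f=None):
    s=robot.snapshot(n)
    if f: cv2.imwrite('pics/'+f,s['img'])
    return s
def K(s):
    f=240/np.tan(np.radians(s['vertical_fov'])/2)
    return np.array([[f,0,s['cx']],[0,f,s['cy']],[0,0,1.]])
def ray(s,uv):
    p=cv2.undistortPoints(np.array(uv,float).reshape(-1,1,2),K(s),np.array(s['dist_coeffs'],float)).reshape(-1,2)
    R=cv2.Rodrigues(np.array(s['rvec'],float))[0];t=np.array(s['tvec'],float).ravel()
    return -R.T@t,(np.c_[p,np.ones(len(p))])@R
def onz(s,uv,z):
    o,d=ray(s,uv); return o+d*((z-o[2])/d[:,2])[:,None]
def depthpt(s,uv):
    o,d=ray(s,uv); uv=np.array(uv).reshape(-1,2).round().astype(int)
    return o+d*s['depth'][uv[:,1],uv[:,0]][:,None]
def proj(s,P):
    return cv2.projectPoints(np.array(P,float).reshape(-1,3),np.array(s['rvec'],float),np.array(s['tvec'],float),K(s),np.array(s['dist_coeffs'],float))[0].reshape(-1,2)
E
python3 - <<'E'
from h import *
for n in("scene","side","wrist"):
    s=snap(n,n+'0.png'); print(n,s['vertical_fov'],(ray(s,[[320,240]])))
print(robot.get_obs())
E
```

```text
pics
scene 53.4065405655626 (array([ 0.07189564, -0.71984394,  0.67657762]), array([[ 0.48638104,  0.61892607, -0.61701552]]))
side 48.70800158923597 (array([0.45339559, 0.56263995, 0.69585183]), array([[ 0.09607571, -0.76569359, -0.63599892]]))
wrist 66.58865835547155 (array([0.54911085, 0.085151  , 0.38400403]), array([[-0.00353449, -0.2849796 , -0.9585328 ]]))
{'time': 0.15, 'joint_positions': array([-1.03101642e-01,  8.77839793e-02,  1.37188605e+00,  6.04649144e-06,
        1.68357114e+00, -1.03107921e-01]), 'qvel': array([ 2.89645624e-04, -2.76229881e-03, -5.90457870e-03,  2.78405835e-03,
       -3.74507680e-04, -6.63952872e-05]), 'joint_torque': array([ 1.24418581e-03, -3.40636396e+01, -3.02795255e+01,  7.18983379e-02,
        3.04441026e-02, -1.11468453e-04]), 'tool_pos': array([5.49537985e-01, 4.46036070e-05, 1.70784444e-01]), 'ee_rot': array([-3.13995350e+00, -1.75651964e-04,  1.57080314e+00]), 'wrist_force': array([-0.25881558, -0.34520024,  0.18890888]), 'wrist_torque': array([ 0.04757824, -0.03170459, -0.0187512 ]), 'width': 0.09351996525623478}
```

View pics/scene0.png

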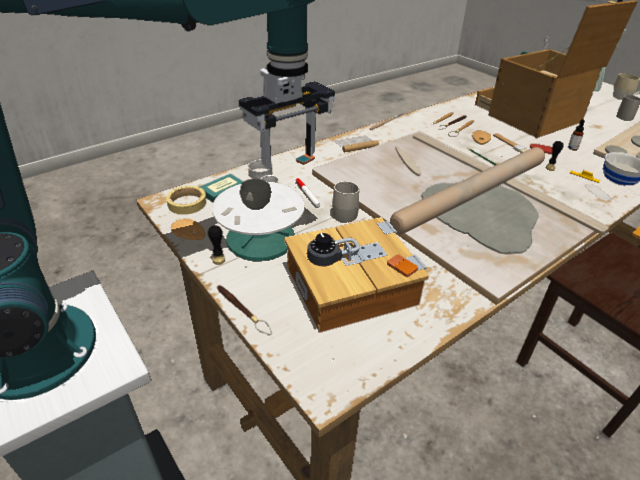

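View pics/side0.png

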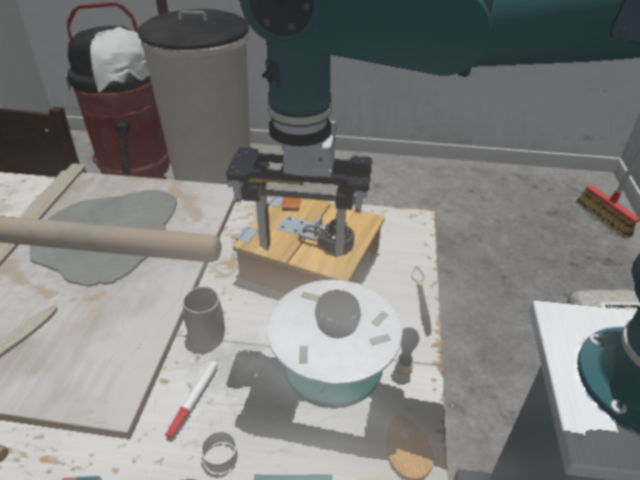

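View pics/wrist0.png

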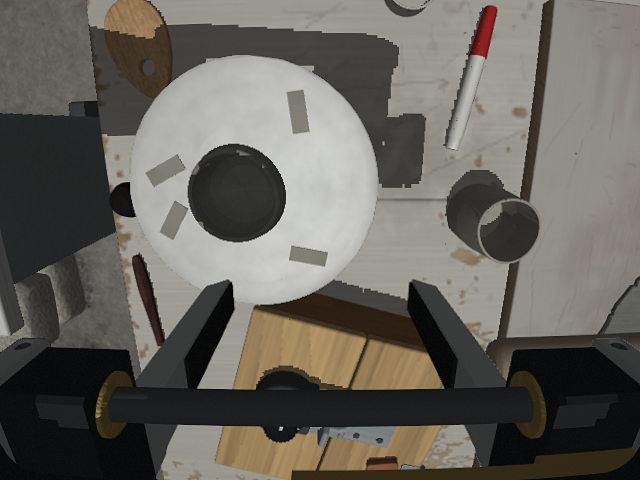

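The scene view shows the chest near (360,270), the lock's dial at about (322,245), the orange tile at (402,265), the beaker at (345,200) and the stamp at (216,245). In the side and wrist views the gripper hides part of the lock. Next I'll enlarge the lock and measure it.

Run:
```python
from h import *
s=snap("scene")
im=s['img'][200:340,270:440]; cv2.imwrite('pics/z1.png',cv2.resize(im,None,fx=4.5,fy=4.2,interpolation=cv2.INTER_CUBIC))
# chest top by depth points
H,W=480,640
vv,uu=np.mgrid[200:340,270:440]
uv=np.c_[uu.ravel(),vv.ravel()]
P=depthpt(s,uv)
top=(abs(P[:,2]-0.082)<0.004)
m=np.zeros((H,W),np.uint8); m[uv[top][:,1],uv[top][:,0]]=255
m=cv2.morphologyEx(m,cv2.MORPH_OPEN,np.ones((3,3)))
n,l,st,c=cv2.connectedComponentsWithStats(m); k=1+st[1:,4].argmax()
Q=depthpt(s,np.argwhere(l==k)[:,::-1])
r=cv2.minAreaRect(Q[:,:2].astype(np.float32)*1000); print(r,np.median(Q[:,2]))
hi=P[(P[:,2]>0.12)&(P[:,2]<0.14)]
print(len(hi),np.median(hi,0),hi.min(0),hi.max(0))
kn=P[abs(P[:,2]-0.130)<0.003]; print(len(kn),kn.mean(0),kn.min(0),kn.max(0),cv2.minEnclosingCircle(kn[:,:2].astype(np.float32)))
```

```text
((566.8939208984375, -199.5245361328125), (203.3280487060547, 227.95526123046875), 73.6939697265625) 0.08220559512904768
172 [ 0.51011137 -0.17100757  0.1294074 ] [ 0.49710356 -0.1827973   0.12091785] [ 0.52677797 -0.15463371  0.13217003]
133 [ 0.51136105 -0.16914312  0.1298126 ] [ 0.49777239 -0.1827973   0.12706813] [ 0.52677797 -0.15463371  0.13217003] ((0.512524425983429, -0.16771318018436432), 0.0153439249843359)
```

View pics/z1.png

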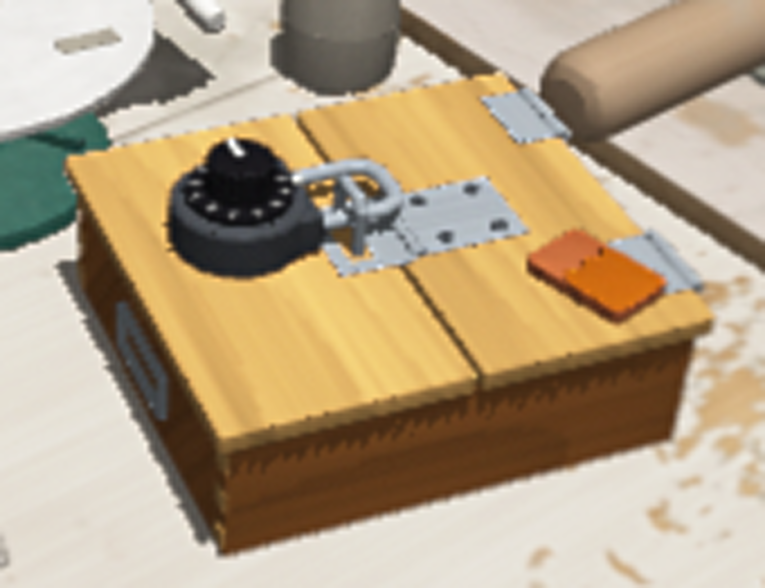

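Emit:
drive_tool(series=[[[0, 0, 0, -4, -1, 0, 100], [0, 0, 0, -8, -2, 0, 100], [0, 0, 0, -12, -3, 0, 100], [0, 0, 0, -16, -3.8, 0, 100], [0, 0, 0, -16.8, -3.8, 0, 100], [0, 0, 0, -16.8, -3.8, 0, 100], [0, 0, 0, -16.8, -3.8, 0, 100]]])

```text
time: 0.9
tool_pos: [0.5118, -0.1671, 0.1708]
ee_rot: [-3.14, -0.001, 1.571]
wrist_force: [0.2, -0.7, -1.2]
width: 0.0943
```

Run:
```python
from h import *
s=snap("wrist","w1.png"); np.save('w1d.npy',s['depth'])
print(robot.get_obs()['tool_pos'],robot.get_obs()['time'])
im=s['img']
print(proj(s,[[.512,-.168,.130]]))
s2=snap("scene","s1.png")
P=depthpt(s2,[[256,185],[256,195],[230,205],[290,205]]);print(P)
```

```text
[ 0.51187773 -0.16670339  0.17084832] 0.95
[[322.00952138 253.71577343]]
[[ 0.50667229  0.06491747  0.1289693 ]
 [ 0.47758545  0.01515423  0.1400474 ]
 [ 0.44401467  0.07307964  0.09628721]
 [ 0.54995552 -0.00232721  0.0967728 ]]
```

View pics/w1.png

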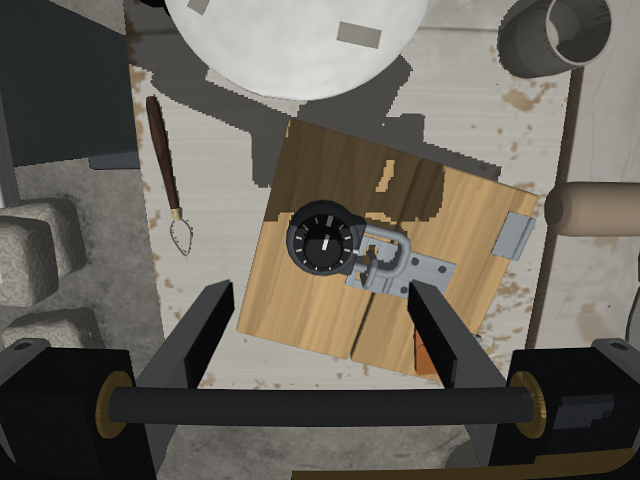

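The wrist view shows the dial at (325,237), with the shackle's bow running to (405,250). I'll zoom in on the line and the index.

Run:
```python
from h import *
im=cv2.imread('pics/w1.png')[190:310,270:430]
cv2.imwrite('pics/z2.png',cv2.resize(im,None,fx=5,fy=5,interpolation=cv2.INTER_CUBIC))
```

```text
(no output)
```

View pics/z2.png

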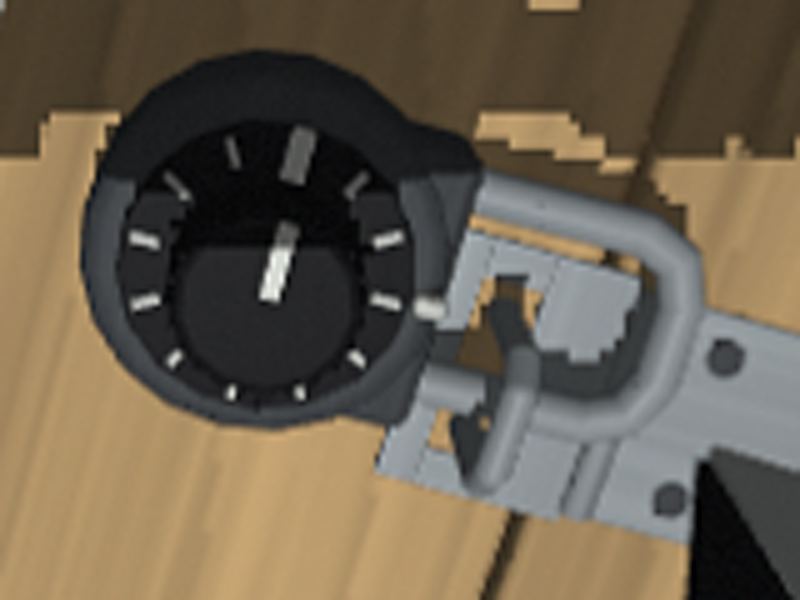

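Run:
```python
from h import *
s=robot.snapshot("wrist")
z=lambda a:np.array(a)/5.+[270-.4,190-.4]
plate=onz(s,z([[145,238],[385,302],[298,155],[232,391],[385,240],[145,302],[357,185],[175,358]]),.112)
c=np.mean([plate[0]+plate[1],plate[4]+plate[5],plate[6]+plate[7]],0)/2
line=plate[2];idx=onz(s,z([[430,307]]),.111)[0]
a=lambda v:np.degrees(np.arctan2(v[1],v[0]))
print('c',c,np.linalg.norm(line-c),a(line-c),'idx',np.linalg.norm(idx-c),a(idx-c),'tick',a(plate[1]-c))
print('knobtop from line end',onz(s,z([[267,300]]),.130))
print('bow end/legs',onz(s,z([[690,260],[500,190],[520,205],[640,238]]),.095))
P=[];v,u=np.mgrid[190:290,280:370];uv=np.c_[u.ravel(),v.ravel()];D=depthpt(s,uv)
k=D[abs(D[:,2]-.130)<.003];print(len(k),k.mean(0),cv2.minEnclosingCircle(k[:,:2].astype(np.float32)))
k=D[abs(D[:,2]-.112)<.002];print(len(k),cv2.minEnclosingCircle(k[:,:2].astype(np.float32)))
k=D[D[:,2]>.126]; print(len(k),np.median(k[:,2]))
print(robot.get_obs()['joint_positions'])
```

```text
c [ 0.51266207 -0.1655375   0.112     ] 0.019309771883374207 75.03921619111797 idx 0.026766653157018403 -13.178851931587351 tick -14.75296609978368
knobtop from line end [[ 0.51290003 -0.1643735   0.13      ]]
bow end/legs [[ 0.58331062 -0.16857819  0.095     ]
 [ 0.55117233 -0.15671562  0.095     ]
 [ 0.55456655 -0.15924461  0.095     ]
 [ 0.57471567 -0.164809    0.095     ]]
1188 [ 0.51256787 -0.16518911  0.13010299] ((0.5125172138214111, -0.16583698987960815), 0.01520394068211317)
1377 ((0.5252755880355835, -0.1733408272266388), 0.0398203581571579)
1251 0.13020938618425854
[-4.19817390e-01  6.26559585e-02  1.39831195e+00 -2.29070421e-05
  1.68200612e+00 -4.21955624e-01]
```

Emit:
drive_tool(series=[[[0, 0, -0.14, 0.12, 0.07, 0, 100], [0, 0, -0.28, 0.12, 0.07, 0, 100], [0, 0, -0.42, 0.12, 0.07, 0, 100], [0, 0, -0.56, 0.12, 0.07, 0, 100], [0, 0, -0.7, 0.12, 0.07, 0, 100], [0, 0, -0.84, 0.12, 0.07, 0, 100], [0, 0, -0.98, 0.12, 0.07, 0, 100], [0, 0, -1.12, 0.12, 0.07, 0, 100], [0, 0, -1.26, 0.12, 0.07, 0, 100], [0, 0, -1.31, 0.12, 0.07, 1, 100], [0, 0, -1.31, 0.12, 0.07, 3, 100], [0, 0, -1.31, 0.12, 0.07, 4, 100], [0, 0, -1.31, 0.12, 0.07, 4, 100], [0, 0, -1.31, 0.12, 0.07, 4, 100]]])

```text
time: 2.45
tool_pos: [0.5128, -0.1649, 0.1312]
ee_rot: [3.141, -0.001, 2.884]
wrist_force: [0.3, 0.2, 0.4]
width: 0.094
```

Run:
```python
from h import *
s=snap("wrist","w2.png");s=snap("side","sd2.png")
o=robot.get_obs();print(o['tool_pos'],o['ee_rot'],o['joint_positions'])
im=s['img'][180:280,260:400]
cv2.imwrite('pics/z3.png',cv2.resize(im,None,fx=5,fy=5,interpolation=cv2.INTER_CUBIC))
```

```text
[ 0.51324826 -0.16536572  0.13211109] [-3.14151407e+00  4.52837338e-04  2.88323323e+00] [-4.16845928e-01  7.39433142e-02  1.46320129e+00 -6.13153140e-06
  1.60398848e+00 -1.72928302e+00]
```

View pics/w2.png

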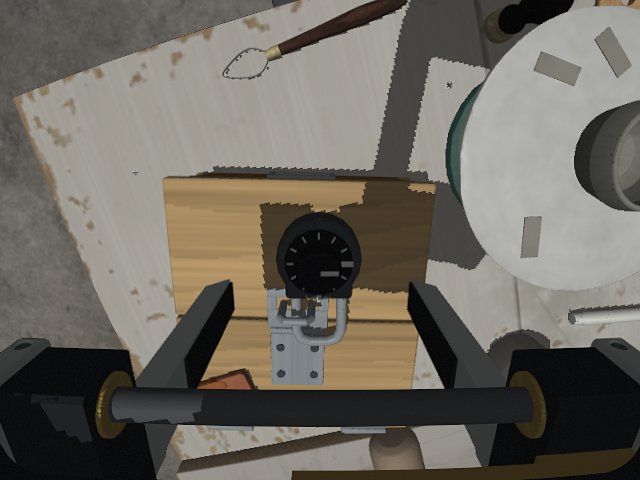

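View pics/z3.png

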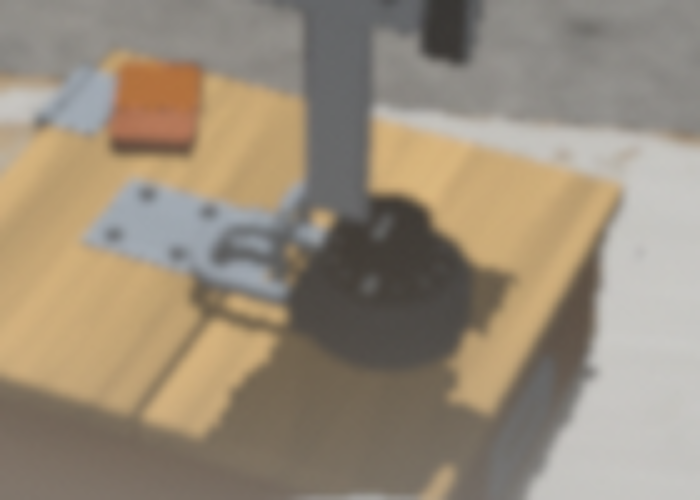

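The jaws straddle the knob, which is at (320,262) in the wrist view with the fingers at 233 and 408. Now I lower the tool and close it.

Emit:
drive_tool(series=[[[0, 0, 0, 0, 0, 1, 100], [0, 0, 0, 0, 0, 1.65, 100], [0, 0, 0, 0, 0, 1.65, 60], [0, 0, 0, 0, 0, 1.65, 20], [0, 0, 0, 0, 0, 1.65, 15], [0, 0, 0, 0, 0, 1.65, 15], [0, 0, 0, 0, 0, 1.65, 15], [0, 0, 0, 0, 0, 1.65, 15]]])

```text
time: 3.35
tool_pos: [0.5134, -0.1654, 0.1158]
ee_rot: [-3.141, 0.001, 2.883]
wrist_force: [0.1, -0.1, 0.6]
width: 0.0492
```

Emit:
drive_tool(series=[[[0, 0, 0, 0, 0, 0, 10], [0, 0, 0, 0, 0, 0, 10], [0, 0, 0, 0, 0, 0, 10], [0, 0, 0, 0, 0, 0, 10], [0, 0, 0, 0, 0, 0, 10]]])

```text
time: 3.85
tool_pos: [0.5134, -0.1654, 0.1158]
ee_rot: [-3.141, 0.001, 2.883]
wrist_force: [0.1, -0.4, -0.3]
width: 0.011
```

Run:
```python
from h import *
s=snap("wrist","w3.png")
o=robot.get_obs();print(o['tool_pos'],o['ee_rot'],o['wrist_force'],o['wrist_torque'],o['width'])
cv2.imwrite('pics/z4.png',cv2.resize(s['img'][180:340,220:420],None,fx=3.5,fy=3.5,interpolation=cv2.INTER_CUBIC))
```

```text
[ 0.5133561  -0.16543756  0.11575028] [-3.14141651e+00  7.25174901e-04  2.88328202e+00] [ 0.48290215 -0.25934838 -0.23353788] [ 0.04737715 -0.02637012  0.0155608 ] 0.009667574554562566
```

View pics/z4.png

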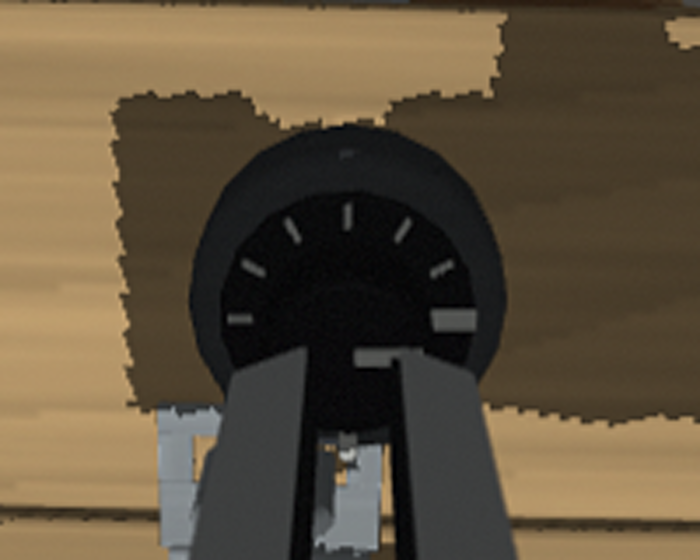

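Run:
```python
from h import *
a=robot.snapshot("scene");b=robot.snapshot("side")
z=lambda i,y,x:cv2.resize(i[y:y+100,x:x+130],None,fx=3,fy=4.5,interpolation=cv2.INTER_CUBIC)
cv2.imwrite('pics/z5.png',np.hstack([z(a['img'],190,260),z(b['img'],180,260)]))
w=robot.snapshot("wrist")
for p in([285,355],[300,375],[420,360],[430,400],[350,400],[350,330],[380,357]):
    q=[[p[0]/3.5+220,p[1]/3.5+180]]; print(p,depthpt(w,q))
for s in(w,a,b): print(proj(s,[[.5134,-.1654,.1158],[.5134,-.1654,.130]]))
```

```text
[285, 355] [[ 0.50922656 -0.17531858  0.13154689]]
[300, 375] [[ 0.50169607 -0.16954525  0.15940338]]
[420, 360] [[ 0.50629956 -0.1525547   0.15368812]]
[430, 400] [[ 0.50617777 -0.1518775   0.16821986]]
[350, 400] [[ 0.52079902 -0.16714391  0.12966945]]
[350, 330] [[ 0.50778921 -0.16371136  0.13118632]]
[380, 357] [[ 0.51397026 -0.16013575  0.13070935]]
[[319.6914593  273.76267635]
 [319.65901675 282.76393872]]
[[322.33830058 242.25049101]
 [322.54464872 236.31608958]]
[[337.82350067 230.83117353]
 [338.08591564 224.44788004]]
```

View pics/z5.png

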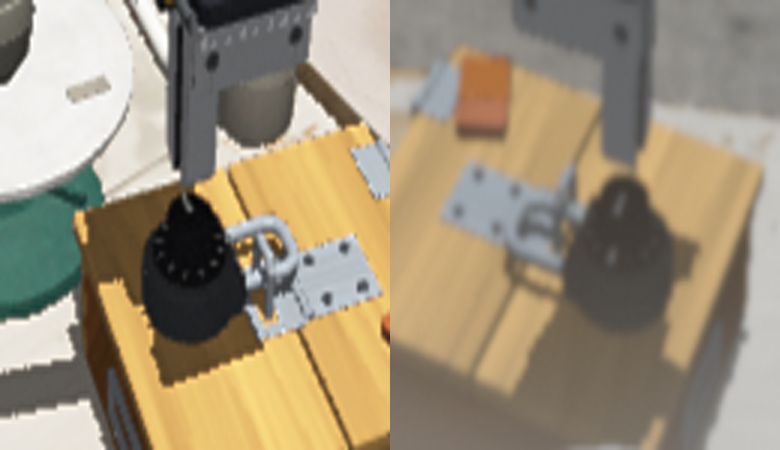

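Run:
```python
from h import *
for n,(u0,u1,v0,v1) in {"scene":(310,336,190,245),"side":(322,350,180,235)}.items():
    a=robot.snapshot(n)
    v,u=np.mgrid[v0:v1,u0:u1];uv=np.c_[u.ravel(),v.ravel()];D=depthpt(a,uv)
    m=(np.hypot(D[:,0]-.5134,D[:,1]+.1654)<.04)&(D[:,2]>.1345)&(D[:,2]<.25)
    k=D[m]; o=k[:,2].argsort(); print(n,len(k)); print(k[o[:400:25]].round(4))
o=robot.get_obs(); print(o['tool_pos'],o['width'])
```

```text
scene 427
[[ 0.5138 -0.1744  0.1502]
 [ 0.5065 -0.1594  0.158 ]
 [ 0.5084 -0.1474  0.1614]
 [ 0.5017 -0.1804  0.1658]
 [ 0.5069 -0.1554  0.169 ]
 [ 0.5074 -0.1608  0.1719]
 [ 0.5098 -0.1841  0.1758]
 [ 0.5077 -0.1509  0.1795]
 [ 0.5066 -0.1523  0.183 ]
 [ 0.502  -0.1703  0.1863]
 [ 0.5079 -0.1563  0.1891]
 [ 0.5011 -0.18    0.1923]
 [ 0.5069 -0.1515  0.1955]
 [ 0.5041 -0.1816  0.1984]
 [ 0.5002 -0.1749  0.2047]
 [ 0.5082 -0.1492  0.211 ]]
side 402
[[ 0.5149 -0.1602  0.1348]
 [ 0.5068 -0.1575  0.1592]
 [ 0.5198 -0.1507  0.1628]
 [ 0.5098 -0.1507  0.1659]
 [ 0.5167 -0.1512  0.1691]
 [ 0.507  -0.1712  0.1723]
 [ 0.5237 -0.1528  0.1754]
 [ 0.5187 -0.152   0.1785]
 [ 0.5134 -0.1487  0.1815]
 [ 0.5205 -0.1519  0.1845]
 [ 0.5066 -0.1609  0.1878]
 [ 0.5066 -0.1597  0.1907]
 [ 0.506  -0.1698  0.1939]
 [ 0.5192 -0.152   0.1967]
 [ 0.5046 -0.1697  0.2001]
 [ 0.5021 -0.1764  0.2039]]
[ 0.51338397 -0.16541688  0.11578937] 0.00958474204028141
```

The fingers closed to 9.6 mm above the knob. Both views and the depth put the real tips at about z 0.15, although the reported TCP z is 0.116. That gap is about 35 mm. I'll trust the images, open the gripper, descend 2.5 cm and measure the tips again.

Emit:
drive_tool(series=[[[0, 0, 0, 0, 0, 0, 80], [0, 0, 0, 0, 0, 0, 80], [0, 0, 0, 0, 0, 0, 80], [0, 0, 0, 0, 0, 0, 80], [0, 0, 0, 0, 0, 0, 80], [0, 0, 0, 0, 0, 0, 80], [0, 0, 0, 0, 0, 0.5, 80], [0, 0, 0, 0, 0, 1.5, 80], [0, 0, 0, 0, 0, 2.5, 80], [0, 0, 0, 0, 0, 2.5, 80], [0, 0, 0, 0, 0, 2.5, 80]]])

```text
time: 5.25
tool_pos: [0.5129, -0.1652, 0.0899]
ee_rot: [3.141, -0.001, 2.883]
wrist_force: [-0.2, 0.4, 0.0]
width: 0.075
```

Run:
```python
from h import *
a=robot.snapshot("scene");b=robot.snapshot("side")
z=lambda i,y,x:cv2.resize(i[y:y+100,x:x+130],None,fx=3,fy=4.5,interpolation=cv2.INTER_CUBIC)
cv2.imwrite('pics/z6.png',np.hstack([z(a['img'],190,260),z(b['img'],180,260)]))
o=robot.get_obs();print(o['tool_pos'],o['width'],o['wrist_force'])
for n,s,(u0,u1,v0,v1) in (("scene",a,(270,370,170,260)),("side",b,(260,390,150,260))):
    v,u=np.mgrid[v0:v1,u0:u1];uv=np.c_[u.ravel(),v.ravel()];D=depthpt(s,uv)
    e=D[:,:2]-[.5134,-.1654]; c,sn=np.cos(np.radians(75.2)),np.sin(np.radians(75.2))
    t=e@[c,sn]; w=e@[-sn,c]
    for sg in(1,-1):
        m=(sg*t>.030)&(sg*t<.07)&(abs(w)<.012)&(D[:,2]>.087)&(D[:,2]<.25)
        k=D[m]; print(n,sg,len(k),np.sort(k[:,2])[:60:4].round(4), t[m].min() if m.any() else 0,t[m].max() if m.any() else 0)
```

```text
[ 0.51355703 -0.16549436  0.09094849] 0.07534011533348167 [ 0.75294149  0.72055291 -0.95622855]
scene 1 339 [0.1228 0.125  0.1258 0.1268 0.1277 0.1287 0.1294 0.13   0.1316 0.1321
 0.1326 0.133  0.1345 0.1354 0.136 ] 0.03349980879134805 0.04801052138914263
scene -1 397 [0.0951 0.0993 0.1002 0.1014 0.1027 0.1035 0.104  0.1047 0.1061 0.1071
 0.1258 0.1297 0.1327 0.1338 0.1345] -0.05290509365473846 -0.03013693504605037
side 1 414 [0.1269 0.1313 0.1345 0.1353 0.136  0.1367 0.1376 0.1383 0.1392 0.1395
 0.1402 0.1411 0.1418 0.1423 0.1432] 0.03562633466383572 0.050805761899999725
side -1 262 [0.1249 0.1264 0.1274 0.1285 0.1296 0.1302 0.131  0.1318 0.1323 0.1334
 0.1347 0.1355 0.1361 0.1367 0.1381] -0.052742455522709716 -0.03734645363411227
```

View pics/z6.png

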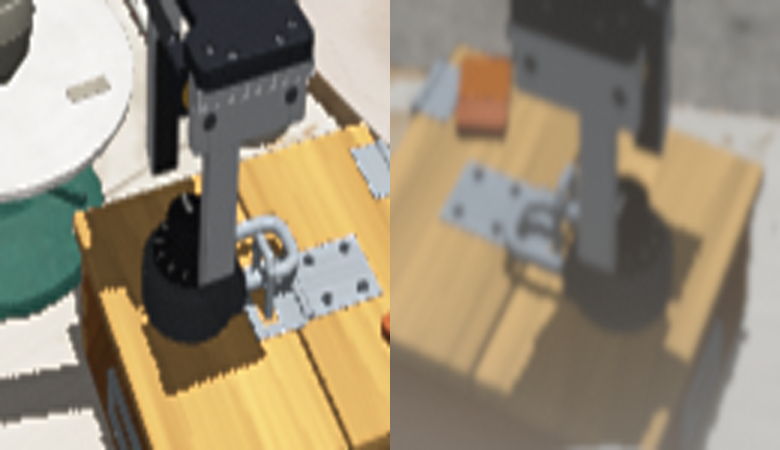

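The tips are at z 0.1235 and the reported z is 0.0905, so the offset is about 33 mm. I'll go down another 0.85 cm, to tips at about 0.115, and close.

Emit:
drive_tool(series=[[[0, 0, 0, 0, 0, 0.5, 80], [0, 0, 0, 0, 0, 0.8, 80], [0, 0, 0, 0, 0, 0.8, 80], [0, 0, 0, 0, 0, 0.8, 10], [0, 0, 0, 0, 0, 0.8, 10], [0, 0, 0, 0, 0, 0.8, 10], [0, 0, 0, 0, 0, 0.8, 10], [0, 0, 0, 0, 0, 0.8, 10], [0, 0, 0, 0, 0, 0.8, 10], [0, 0, 0, 0, 0, 0.8, 10], [0, 0, 0, 0, 0, 0.8, 10], [0, 0, 0, 0, 0, 0.8, 10]]])

```text
time: 6.55
tool_pos: [0.5134, -0.166, 0.0831]
ee_rot: [-3.141, 0.001, 2.883]
wrist_force: [-1.0, -2.4, 1.0]
width: 0.028
```

Run:
```python
from h import *
s=snap("wrist","w4.png")
o=robot.get_obs();print(o['time'],o['tool_pos'],o['ee_rot'],o['wrist_force'],o['wrist_torque'],o['width'])
a=robot.snapshot("scene");b=robot.snapshot("side")
z=lambda i,y,x:cv2.resize(i[y:y+100,x:x+130],None,fx=3,fy=4.5,interpolation=cv2.INTER_CUBIC)
cv2.imwrite('pics/z7.png',np.hstack([z(a['img'],190,260),z(b['img'],180,260)]))
```

```text
6.6 [ 0.51337584 -0.16595035  0.08303738] [-3.14057906e+00  9.95380057e-04  2.88298494e+00] [-0.66525151 -1.25328843  0.64055731] [-0.32775701  0.15898812  0.01096994] 0.028254095036700184
```

View pics/z7.png

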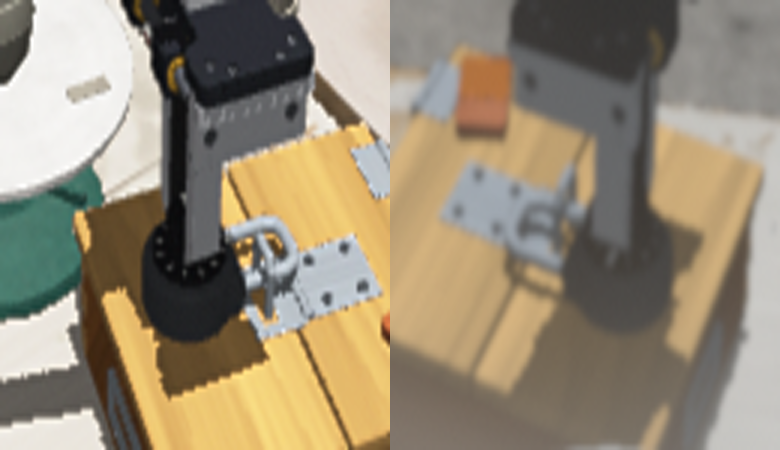

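The gripper holds the knob at a width of 28.3 mm. I'll turn it 90° clockwise plus a little for play, so it crosses three clicks.

Emit:
drive_tool(series=[[[0, 0, 0.13, 0, 0, 0, 10], [0, 0, 0.26, 0, 0, 0, 10], [0, 0, 0.39, 0, 0, 0, 10], [0, 0, 0.52, 0, 0, 0, 10], [0, 0, 0.65, 0, 0, 0, 10], [0, 0, 0.78, 0, 0, 0, 10], [0, 0, 0.91, 0, 0, 0, 10], [0, 0, 1.04, 0, 0, 0, 10], [0, 0, 1.17, 0, 0, 0, 10], [0, 0, 1.3, 0, 0, 0, 10], [0, 0, 1.43, 0, 0, 0, 10], [0, 0, 1.56, 0, 0, 0, 10], [0, 0, 1.61, 0, 0, 0, 10], [0, 0, 1.61, 0, 0, 0, 10], [0, 0, 1.61, 0, 0, 0, 10]]])

```text
time: 8.2
tool_pos: [0.5137, -0.1653, 0.083]
ee_rot: [3.14, -0.0, 1.274]
wrist_force: [0.7, -0.1, -0.3]
width: 0.0278
```

Run:
```python
from h import *
s=snap("wrist","w5.png")
o=robot.get_obs();print(o['time'],o['tool_pos'],o['ee_rot'],o['wrist_force'],o['wrist_torque'],o['width'])
a=robot.snapshot("scene");b=robot.snapshot("side")
z=lambda i,y,x:cv2.resize(i[y:y+100,x:x+130],None,fx=3,fy=4.5,interpolation=cv2.INTER_CUBIC)
cv2.imwrite('pics/z8.png',np.hstack([z(a['img'],190,260),z(b['img'],180,260)]))
```

```text
8.25 [ 0.5136924  -0.16533594  0.08302771] [ 3.14027231e+00 -2.70234835e-04  1.27425166e+00] [ 1.05692201  1.17558938 -0.37527113] [ 0.22284446 -0.07960265 -0.02159611] 0.02764104740107589
```

View pics/z8.png

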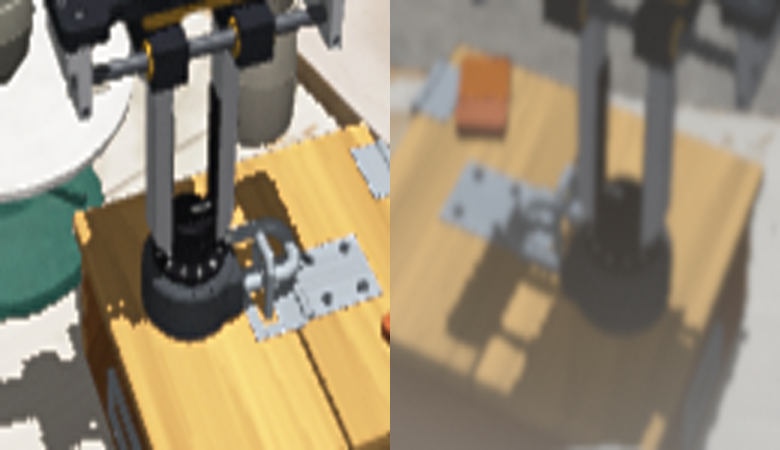

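View pics/w5.png

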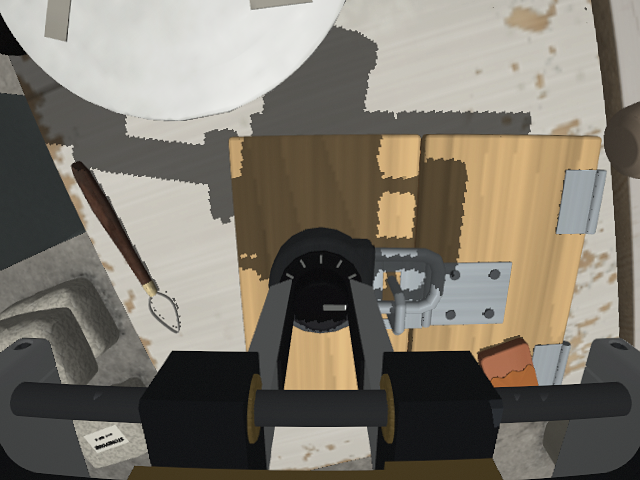

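The knob line at (335,307) points along the shackle. I'll let go so the dial snaps to its click, then check it against the index.

Emit:
drive_tool(series=[[[0, 0, 0, 0, 0, 0, 80], [0, 0, 0, 0, 0, 0, 80], [0, 0, 0, 0, 0, 0, 80], [0, 0, 0, 0, 0, 0, 80], [0, 0, 0, 0, 0, 0, 80], [0, 0, 0, 0, 0, 0, 80], [0, 0, 0, 0, 0, 0, 80]]])

```text
time: 9.05
tool_pos: [0.5136, -0.1654, 0.083]
ee_rot: [3.14, -0.0, 1.274]
wrist_force: [-0.1, -0.3, 0.6]
width: 0.0749
```

Run:
```python
from h import *
s=snap("wrist","w6.png")
o=robot.get_obs();print(o['time'],o['tool_pos'],o['ee_rot'],o['wrist_force'],o['width'])
cv2.imwrite('pics/z9.png',cv2.resize(s['img'][220:350,250:460],None,fx=3.8,fy=3.8,interpolation=cv2.INTER_CUBIC))
```

```text
9.1 [ 0.51362284 -0.16539703  0.08300612] [ 3.14039504e+00 -1.14867877e-04  1.27389201e+00] [ 0.0729813  -0.64899815  0.45222545] 0.07522138530808856
```

View pics/z9.png

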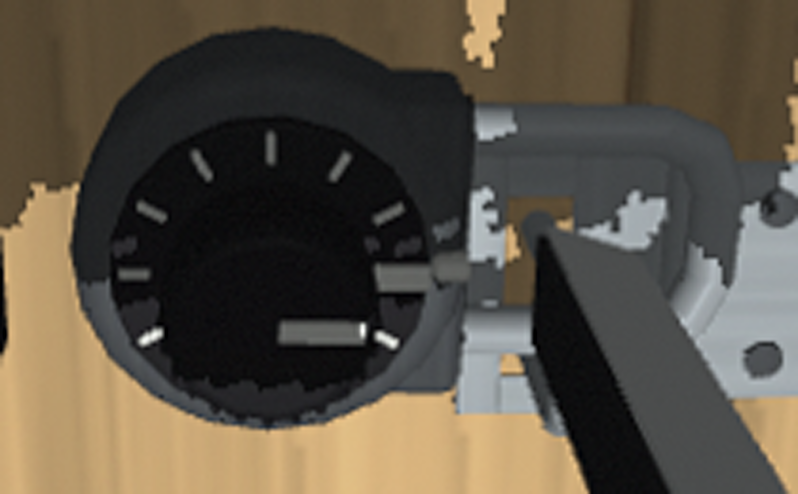

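The white line at (405,277) points at the index pip at (450,267) in the zoom, so the dial is at 0. Next I'll grip again and pull along the tool's -y, which is the lock's -x.

Emit:
drive_tool(series=[[[0, 0, 0, 0, 0, 0, 10], [0, 0, 0, 0, 0, 0, 10], [0, 0, 0, 0, 0, 0, 10], [0, 0, 0, 0, 0, 0, 10], [0, 0, 0, 0, 0, 0, 10], [0, 0, 0, 0, 0, 0, 10], [0, 0, 0, 0, 0, 0, 10], [0, 0, 0, 0, 0, 0, 10], [0, 0, 0, 0, -0.4, 0, 10], [0, 0, 0, 0, -0.8, 0, 10], [0, 0, 0, 0, -1.2, 0, 10], [0, 0, 0, 0, -1.6, 0, 10], [0, 0, 0, 0, -2, 0, 10], [0, 0, 0, 0, -2.4, 0, 10], [0, 0, 0, 0, -2.4, 0, 10]]])

```text
time: 10.6
tool_pos: [0.4904, -0.1583, 0.0831]
ee_rot: [3.14, -0.0, 1.274]
wrist_force: [2.6, -0.7, -1.9]
width: 0.0278
```

Run:
```python
from h import *
s=snap("wrist","w7.png")
o=robot.get_obs();print(o['time'],o['tool_pos'],o['ee_rot'],o['wrist_force'],o['width'])
cv2.imwrite('pics/z10.png',cv2.resize(s['img'][200:360,230:470],None,fx=3.3,fy=3.3,interpolation=cv2.INTER_CUBIC))
```

```text
10.65 [ 0.4903817  -0.15834326  0.08300925] [ 3.14050638e+00 -6.65068391e-06  1.27385135e+00] [ 1.70836438 -0.44431056 -1.89347848] 0.027504945393772785
```

View pics/z10.png

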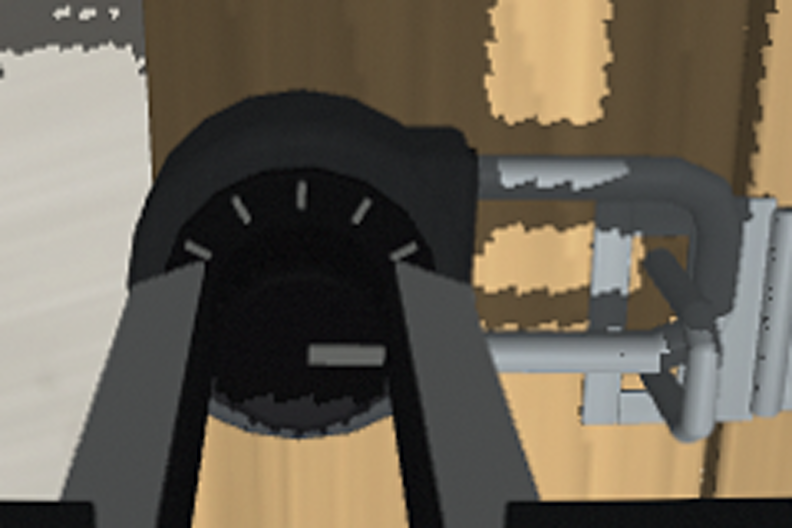

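The bow has caught on the staple (force about 2–3 N) and the shackle is sliding out. I'll keep pulling.

Emit:
drive_tool(series=[[[0, 0, 0, 0, -0.4, 0, 10], [0, 0, 0, 0, -0.8, 0, 10], [0, 0, 0, 0, -1.2, 0, 10], [0, 0, 0, 0, -1.6, 0, 10], [0, 0, 0, 0, -1.6, 0, 10]]])

```text
time: 11.15
tool_pos: [0.4742, -0.1533, 0.083]
ee_rot: [3.142, -0.0, 1.274]
wrist_force: [1.9, -1.0, -1.0]
width: 0.0282
```

Run:
```python
from h import *
s=snap("wrist","w8.png")
o=robot.get_obs();print(o['time'],o['tool_pos'],o['ee_rot'],o['wrist_force'],o['width'])
cv2.imwrite('pics/z11.png',cv2.resize(s['img'][200:360,230:470],None,fx=3.3,fy=3.3,interpolation=cv2.INTER_CUBIC))
```

```text
11.2 [ 0.47420752 -0.15333989  0.08303569] [-3.14123589e+00 -8.03350229e-05  1.27380425e+00] [ 0.67803668 -0.36441563 -1.73944911] 0.027739558094678728
```

View pics/z11.png

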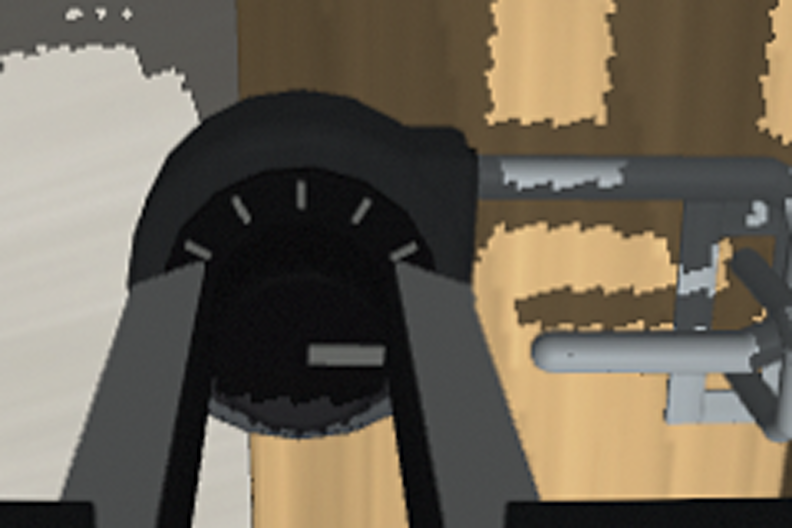

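The toe now stands clear at (535,350), about 10 mm before the case front. About 4 mm is left to the stop.

Emit:
drive_tool(series=[[[0, 0, 0, 0, -0.3, 0, 10], [0, 0, 0, 0, -0.4, 0, 10], [0, 0, 0, 0, -0.5, 0, 10], [0, 0, 0, 0, -0.5, 0, 10], [0, 0, 0, 0, -0.5, 0, 10]]])

```text
time: 11.7
tool_pos: [0.4724, -0.1531, 0.0832]
ee_rot: [3.135, 0.0, 1.274]
wrist_force: [10.5, -3.5, -6.9]
width: 0.0281
```

Run:
```python
from h import *
s=snap("wrist","w9.png")
o=robot.get_obs();print(o['time'],o['tool_pos'],o['ee_rot'],o['wrist_force'],o['width'])
cv2.imwrite('pics/z12.png',cv2.resize(s['img'][200:360,250:490],None,fx=3.3,fy=3.3,interpolation=cv2.INTER_CUBIC))
```

```text
11.75 [ 0.47241091 -0.15310495  0.08323224] [3.13477868e+00 4.28588679e-04 1.27369927e+00] [10.99779595 -4.0157674  -6.54223253] 0.028043205642056424
```

View pics/z12.png

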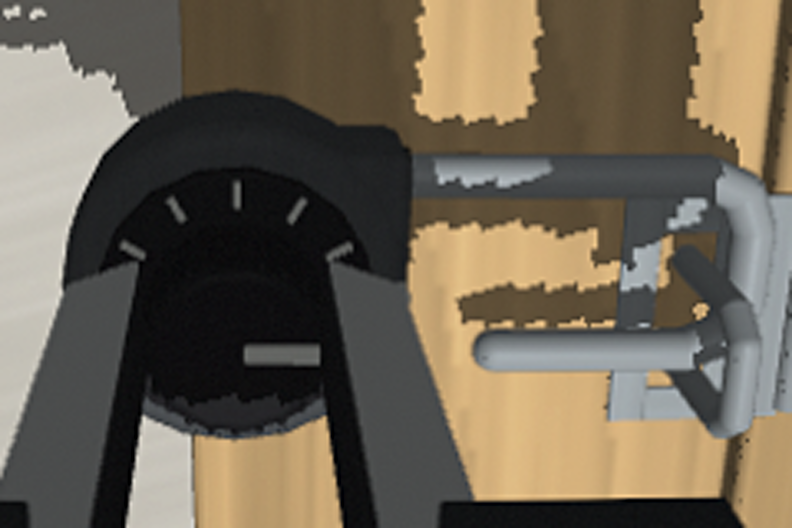

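The hard stop is reached: 11 N, with the toe about 13 mm clear of the case. Before pushing forward I'll measure where the staple lies relative to the legs.

Run:
```python
from h import *
for n in("wrist","scene"):
    s=robot.snapshot(n)
    uv0=proj(s,[[.5535,-.195,.1]])[0]; r=110 if n=="wrist" else 45
    v,u=np.mgrid[int(uv0[1])-r:int(uv0[1])+r,int(uv0[0])-r:int(uv0[0])+r]
    m=(u>=0)&(u<640)&(v>=0)&(v<480); D=depthpt(s,np.c_[u[m],v[m]])
    a=np.radians(-16.6);ex=np.array([np.cos(a),np.sin(a)]);ey=np.array([-ex[1],ex[0]])
    o=np.array([.4724,-.1531])
    L=np.c_[(D[:,:2]-o)@ex,(D[:,:2]-o)@ey,D[:,2]]*1000
    t=L[(L[:,2]>107)&(L[:,2]<117)&(L[:,0]>70)&(L[:,0]<105)&(abs(L[:,1]+17)<20)]
    print(n,'staple top',len(t),t.mean(0),t.min(0),t.max(0))
    # posts at lower z
    for sg,lab in((-17,'toe leg'),(17,'long leg')):
        g=L[(L[:,2]>95)&(L[:,2]<101)&(L[:,0]>40)&(L[:,0]<80)&(abs(L[:,1]-sg)<8)]
        if len(g): 
            for b in(45,55,65,75):
                q=g[abs(g[:,0]-b)<5]
                if len(q): print(lab,b,len(q),q[:,1].mean(),q[:,1].min(),q[:,1].max(),q[:,2].max())
            print(lab,'xmin',g[:,0].min())
```

```text
wrist staple top 440 [ 85.97114424 -13.69109612 112.0700935 ] [ 83.55638768 -29.3847094  107.00728961] [ 89.48168331  -1.93000094 115.36143679]
toe leg 45 136 -15.828565124760724 -19.949166160484037 -12.883472507014075 100.36867876223923
toe leg 55 204 -15.679700616119206 -19.88803136118809 -12.708081734269298 100.65971544125702
toe leg 65 201 -15.88359633684255 -20.072833086870048 -12.849272818615498 100.74716547353849
toe leg 75 202 -15.99902576013214 -20.187282336695976 -12.789494187777148 100.45450436408052
toe leg xmin 43.0449636865866
long leg 45 238 17.386242124435807 12.769531986320969 20.87131802174085 100.93508410925637
long leg 55 238 17.321361878661605 12.570680254964529 21.23821172207519 100.51677317623906
long leg 65 226 17.391472047610442 12.626955796014915 20.640312429757895 100.83524889435571
long leg 75 220 17.38799076937958 13.126538633578113 20.546173560270184 100.75695965523454
long leg xmin 40.060813866903096
scene staple top 36 [ 86.64947574 -20.38603978 111.80172206] [ 83.25775193 -31.2538467  107.44978662] [ 90.46860895  -8.81529484 114.72887534]
toe leg 45 13 -19.491548183899532 -24.72698081101847 -14.58645753057242 100.76399193465757
toe leg 55 20 -20.51563029982801 -24.152009022604364 -14.67890785361637 99.95714917838383
toe leg 65 16 -19.965054417348707 -22.92671883396955 -16.570516519535413 100.30073367998126
toe leg 75 17 -21.289390809107847 -24.242932934223386 -17.90220547783681 99.76464975817234
toe leg xmin 44.18496224466902
long leg 45 18 14.02465753396439 10.620495405233983 19.306539503146485 100.27757939103887
long leg 55 14 13.611932370296175 10.160494587291199 18.308696523556712 100.1823740859259
long leg 65 17 13.472687053362932 11.310185170976924 17.26517911006104 100.1390238179014
long leg 75 15 13.499711015155393 10.246717067106427 18.023328848261222 100.1592596344617
long leg xmin 40.008246368449115
```

The toe leg (y -16.3) is centred in the staple (y -15.7), and the staple centre is 86.2 mm ahead of the lock's axis. It has to be at 37 mm, so I push forward 4.95 cm.

Emit:
drive_tool(series=[[[0, 0, 0, 0, 0.4, 0, 10], [0, 0, 0, 0, 0.8, 0, 10], [0, 0, 0, 0, 1.2, 0, 10], [0, 0, 0, 0, 1.6, 0, 10], [0, 0, 0, 0, 2, 0, 10], [0, 0, 0, 0, 2.4, 0, 10], [0, 0, 0, 0, 2.8, 0, 10], [0, 0, 0, 0, 3.2, 0, 10], [0, 0, 0, 0, 3.6, 0, 10], [0, 0, 0, 0, 4, 0, 10], [0, 0, 0, 0, 4.4, 0, 10], [0, 0, 0, 0, 4.8, 0, 10], [0, 0, 0, 0, 4.95, 0, 10], [0, 0, 0, 0, 4.95, 0, 10], [0, 0, 0, 0, 4.95, 0, 10]]])

```text
time: 13.35
tool_pos: [0.5197, -0.1676, 0.0835]
ee_rot: [3.135, 0.0, 1.274]
wrist_force: [0.4, 0.1, -3.5]
width: 0.0277
```

Run:
```python
from h import *
s=snap("wrist","w10.png")
o=robot.get_obs();print(o['time'],o['tool_pos'],o['ee_rot'],o['wrist_force'],o['width'])
c=robot.snapshot("scene")
cv2.imwrite('pics/z13.png',np.hstack([cv2.resize(s['img'][200:360,290:450],None,fx=2.5,fy=3.3,interpolation=cv2.INTER_CUBIC),cv2.resize(c['img'][200:320,280:380],None,fx=4,fy=4.4,interpolation=cv2.INTER_CUBIC)]))
v,u=np.mgrid[150:400,200:500];D=depthpt(s,np.c_[u.ravel(),v.ravel()])
a=np.radians(-16.8);ex=np.array([np.cos(a),np.sin(a)]);ey=np.array([-ex[1],ex[0]])
L=np.c_[(D[:,:2]-o['tool_pos'][:2])@ex,(D[:,:2]-o['tool_pos'][:2])@ey,D[:,2]]*1000
t=L[(L[:,2]>107)&(L[:,2]<117)&(L[:,0]>31)&(L[:,0]<45)&(abs(L[:,1]+17)<22)]
print(len(t),np.median(t,0),t.min(0),t.max(0))
g=L[(L[:,2]>95)&(L[:,2]<101)&(L[:,0]>38)&(L[:,0]<80)&(abs(L[:,1]+17)<4)]
print(len(g),g.min(0),g.max(0))
```

```text
13.4 [ 0.5196378  -0.16755025  0.08348809] [3.13497356e+00 3.81896225e-04 1.27367457e+00] [-0.5551586   0.46719013 -3.66058895] 0.028304040823104514
388 [ 37.25998617 -10.8359733  113.05044331] [ 34.56883929 -28.16957913 107.02103395] [ 40.50198168  -1.57094492 115.647264  ]
739 [ 43.82177069 -20.67195237  95.04287089] [ 79.97892731 -13.03940141 100.95609401]
```

View pics/z13.png

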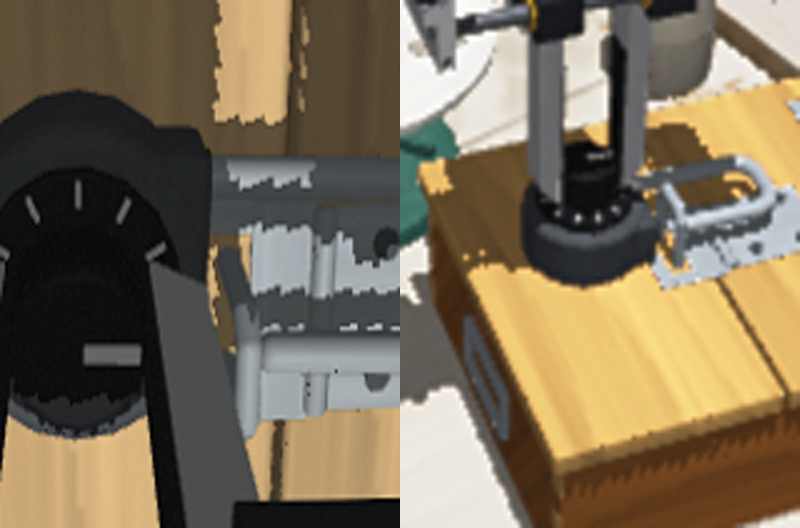

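The staple is at x 37.3, between the case front (30) and the toe (43.8), with no sideways force. Now I lift straight up.

Emit:
drive_tool(series=[[[0, 0, 0, 0, 0, -0.4, 10], [0, 0, 0, 0, 0, -0.8, 10], [0, 0, 0, 0, 0, -1.3, 10], [0, 0, 0, 0, 0, -1.8, 10], [0, 0, 0, 0, 0, -2.3, 10], [0, 0, 0, 0, 0, -2.8, 10], [0, 0, 0, 0, 0, -3.3, 10], [0, 0, 0, 0, 0, -3.8, 10]]])

```text
time: 14.25
tool_pos: [0.5194, -0.1675, 0.122]
ee_rot: [3.135, 0.0, 1.274]
wrist_force: [-0.6, -1.0, -3.1]
width: 0.0281
```

Emit:
drive_tool(series=[[[0, 0, 0, 0, 0, -1, 10], [0, 0, 0, 0, 0, -2, 10], [0, 0, 0, 0, 0, -3.5, 10], [0, 0, 0, 0, 0, -5, 10], [0, 0, 0, 0, 0, -6.5, 10], [0, 0, 0, 0, 0, -8, 10], [0, 0, 0, 0, 0, -9.5, 10], [0, 0, 0, 0, 0, -10.5, 10], [0, 0, 0, 0, 0, -11, 10], [0, 0, 0, 0, 0, -11, 10], [0, 0, 0, 0, 0, -11, 10], [0, 0, 0, 0, 0, -11, 10], [0, 0, 0, 0, 0, -11, 10]]])

```text
time: 15.55
tool_pos: [0.5184, -0.167, 0.2311]
ee_rot: [3.137, 0.0, 1.274]
wrist_force: [0.5, -0.3, -4.0]
width: 0.0278
```

Run:
```python
from h import *
o=robot.get_obs();print(o['time'],o['tool_pos'],o['ee_rot'],o['wrist_force'],o['width'],abs(o['qvel']).max())
s=snap("wrist","w11.png");c=snap("scene")
cv2.imwrite('pics/z14.png',np.hstack([cv2.resize(s['img'],(440,330)),cv2.resize(c['img'][150:330,250:450],(360,330))]))
u=proj(c,[list(o['tool_pos'][:2])+[.222]])[0]
v,uu=np.mgrid[int(u[1])-70:int(u[1])+80,int(u[0])-60:int(u[0])+90];D=depthpt(c,np.c_[uu.ravel(),v.ravel()])
a=np.radians(-16.8);ex=np.array([np.cos(a),np.sin(a)]);ey=np.array([-ex[1],ex[0]])
L=np.c_[(D[:,:2]-o['tool_pos'][:2])@ex,(D[:,:2]-o['tool_pos'][:2])@ey,D[:,2]]*1000
g=L[(L[:,2]>190)&(L[:,2]<275)&(abs(L[:,1])<32)&(abs(L[:,0])<32)];print('case low',np.sort(g[:,2])[:40:8])
g=L[(L[:,2]>190)&(L[:,2]<275)&(abs(L[:,1])<32)&(L[:,0]>40)&(L[:,0]<120)];print('shackle',len(g),np.percentile(g,[2,50,98],axis=0))
```

```text
15.55 [ 0.51835098 -0.16704014  0.23106298] [3.13651172e+00 1.82777338e-04 1.27365589e+00] [ 0.53495083 -0.25134593 -3.96825572] 0.02781425835075642 0.004591673749672154
case low [230.89436908 232.01294503 232.64277838 233.30370419 233.62279131]
shackle 274 [[ 41.5132005  -23.54231113 240.7302297 ]
 [ 69.730349    -3.11024724 245.81922892]
 [ 94.19381556  16.06362868 248.69486243]]
```

View pics/z14.png

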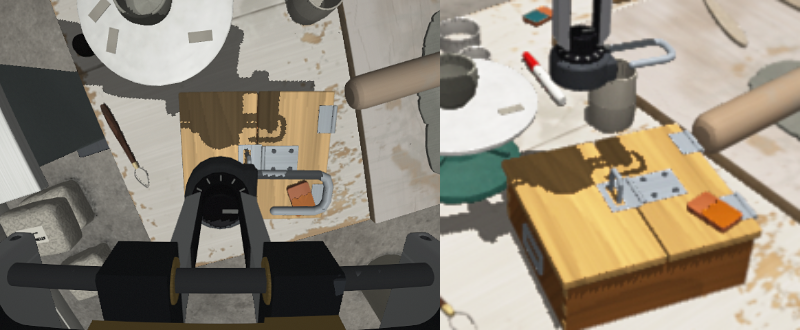

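The lock hangs open in the gripper with its underside at z about 0.23, roughly 15 cm above the chest's top. The bow is about 94 mm from the axis, so the shackle is fully out. The tile, beaker and stamp look untouched, so I'm handing in.

Run:
```python
from bench import robot
print(robot.close_job())
```

```text
the job is handed in; nothing more can be done
None
```

The padlock is unlocked, off the staple and held up open, and I handed the job in at about 15.6 s.

- **How it went:** I turned the dial 90° clockwise (three clicks) and let go so it snapped to the index, which I checked in a picture. I then pulled the case back until the shackle hit its stop (11 N), pushed it forward 4.95 cm until the staple stood in the gap, and lifted.
- **Last checks:**
  - The gripper holds the knob at a width of 27.8 mm, and the wrist carries about 4 N.
  - The arm is at rest.
  - The lock's underside is about 15 cm above the chest's top.
  - The bow is about 94 mm from the dial's axis, so the shackle is fully out.
  - The tile and beaker look unmoved in the last pictures. I didn't measure any bystander, and the stamp was outside the close-up of the last scene picture.
- **What disagreed:** The real fingertips sat about 33 mm higher than the reported TCP position. My first close therefore shut above the knob without touching it. I corrected the height from the camera depth and gripped again.

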